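Find the rocking cover on the parts caddy and seat it

TASK

One of the four covers on the parts caddy is not home: press down on the rims of the covers until you find the one that rocks, then press that cover down in its middle until it is fully home and level. Finish while still pressing on that cover with the fingertips, so that its screw can be driven; lift no cover out of its well and leave the other things on the bench where they stand.

Things in the scene. Friction and masses are not known exactly. Their poses are not given: they have to be found in the camera images.
- caddy: Fixed plywood parts caddy, 191 (x) x 233 (y) x 34 mm high; origin at the centre of its underside, on the bench, z up. Four square wells, 83 mm wide, have their centres at (+-46, +-67) mm from the origin in its x, y, each with a cover; a flat spine 51 mm wide runs along its x between the two columns. Walls and spine end 34 mm above the bench.
- cover_a: Grey square cover in the well at (-46, +67) mm. 80x80 mm, 14 mm thick, 0.15 kg, origin at the middle of its underside, z up. Its top is a flat dish 66 mm wide, 11.5 mm above the origin, inside a raised rim 5 mm wide (centre line 35.5 mm from the middle) whose top is 14 mm above the origin. It lies in its well with 1.5 mm play all round.
- cover_b: Grey square cover in the well at (+46, +67) mm. Like cover_a. At rest all four covers lie level, undersides 23 to 25 mm above the bench, each at its own height: height does not tell which is loose. Three are firm, neither tip nor sink, and stay as they are; one, any of the four, is loose.
- cover_c: Grey square cover in the well at (-46, -67) mm. Like cover_a. The loose cover, whichever it is, stands on a plug 16 mm across under its middle. A light press (under 1 N) on the rim at the middle of a side tips it about 0.13 rad, its rim there sinking 3 to 5 mm and stopping about 35 mm above the bench (a firm rim stays at 37 to 39 mm); it rocks back level when let go.
- cover_d: Grey square cover in the well at (+46, -67) mm. Like cover_a. Pressed in the middle with more than about 10 N, the loose cover (whichever it is) pushes its stiff plug in and stays down: underside 20 mm above the bench, rim flush with the walls, rocking no more.
- ferrule_pot: Bystander, loose: clear round pot, 48 mm across, 28 mm high, standing on the caddy's spine; origin at the centre of its underside.
- battery_a: Bystander, loose: battery 15x15x50 mm lying on the caddy's spine; origin at the centre of its underside.
- hex_bolt_0: Bystander, loose: bolt standing on its head in front of the caddy, 40 mm high; origin at the centre of its underside.
- glue_white: Bystander, loose: small white bottle left of the caddy, 27 mm across, 55 mm high; origin at the centre of its underside.
- glue_blue: Bystander, loose: small blue bottle left of the caddy, 27 mm across, 60 mm high; origin at the centre of its underside.
- sanding_block: Bystander, loose: cork block 52x94x30 mm behind the caddy; origin at the centre of its underside.
- angle_box: Bystander, loose: grey digital angle gauge 46x66x27 mm behind the caddy; origin at the centre of its underside.

How it is judged:
By the outcome, as a careful person would: the job done as asked, in the order asked, and still so for the second after the job is handed in, while the arm keeps its last pose, push and grip.
It also fails if it takes over 45 s, if anything falls off the work surface, if the arm or the gripper's body presses on something with over 40 N, if the wrist force passes 120 N, or if a joint passes its speed limit or range.

ROBOT

A 6-joint arm with a two-finger parallel gripper is mounted at the origin on a cart in front of the work surface, level with it; the furniture and walls round the work are solid. World frame = base frame: x ahead of the robot, y to its left, z up, the work surface at z = 0. Lengths are in m, angles in rad, forces in N, time in s.
With the tool pointing down it reaches from about 0.275 to 0.875 m from the base axis. Payload 12.5 kg.
Tool frame: the origin (TCP) lies on the centre line of the jaws, within the pads' length; the fingertips stand r.finger_overhang ahead of it and the grasp point (between the pads) lies 3 mm ahead of it (r.finger_overhang is the distance from the TCP to the fingertips, in m); z points along the fingers, y is the direction in which the jaws open and shut (so a half turn about z gives the same grasp; the last joint's range is limited). The gripper opens to 85 mm and grips with 20 to 120 N. Pads are 22 mm wide; open, the fingers measure 114 mm over their backs; the gripper's body (76 mm by 85 mm) begins 54 mm behind the grasp point. The pads swing forward as they close: fully open they stand 13 mm farther back than shut.
Start: joints at [-1.213, 0.351, 1.652, -0, 1.139, -0.085], TCP at [0.236, -0.497, 0.253] pointing down, gripper open.
Joint ranges: [-2.75, 2.75], [-0.79, 2.1], [0.01, 2.65], [-1.57, 4.71], [0.07, 3.14], [-2.87, 2.87]. Speed limits (rad/s): [2.22, 2.22, 2.79, 3.14, 3.14, 3.14].

INTERFACE

Orientations are given as a unit quaternion [x, y, z, w].
In Python, from cell import r, optics gives the robot as it stands. The module is installed in compiled form; this text tells all that it offers. Calls block until the motion is done:
- r.move_to(position, orientation): joint-space move of the TCP to a pose.
- r.move_linear(position, rot=None, vel=0.15): straight line of the TCP; rot=None keeps the orientation; vel is the mean speed in m/s.
- r.set_joints(angles): joint-space move.
- r.set_gripper(opening, squeeze=None): opening from 0.0 (shut) to 1.0 (fully open); squeeze is the grip in N (None keeps the last); returns when the fingers have stopped.
- r.sleep(seconds).
- r.inverse_kinematics(position, orientation): joint angles nearest the present ones, or None.
- optics.get_image(name): name is "scene" or "top" or "wrist"; returns a dict with "pixels" (420x560x3 uint8, red, green, blue), "depth" (420x560 float32, m along the optical axis (not along the pixel's ray), 0 where there is no reading), "fx", "fy", "cx", "cy" (pixels), "D" ([k1, k2, p1, p2, k3] as OpenCV has them; the pictures are not rectified), "camera_from_world" (4x4, takes a point from world to camera coordinates); the wrist camera has in their place "mount" (4x4, takes a point from camera to tool coordinates, whose origin is the TCP and whose axes are the flange's). Camera axes: x right, y down, z forward; pixel columns grow to the right and rows downward; lengths in m; the calibration is good to about 2 mm. A picture is of the moment at which its call begins: read the wrist's pose just before it.
A pose or a line that the arm cannot do raises r.PlanningError and nothing moves.
- r.hand_in(): hands the job in, once; it reports no verdict.
Readings, each from a call of its own:
- r.current_t(): time.
- r.current_q(): joint angles.
- r.current_qvel(): joint speeds.
- r.current_effort(): joint torques, N m.
- r.current_tool_pos(): TCP position.
- r.current_ee_rot(): TCP orientation.
- r.current_contact_force(): force on the tool from outside, world axes, zero at the start.
- r.current_torque(): the same for the moment, N m.
- r.current_opening(): opening from 0.0 (shut) to 1.0 (fully open).
Only numpy, scipy, OpenCV 4.12 (cv2) and the standard library are available. Lean on these libraries where they do the work, as an engineer would, in place of code of your own. Each camera call takes 0.05 s, during which the arm holds its last target. There are 200 camera calls.

## Working session

There is one attempt and no reset: what is moved stays moved. The work goes in short steps, each a Python script; the robot and the scene stay as the last script left them, time stands still between calls to the robot, and variables do not carry over. Pictures are saved under pics/ and viewed, about 8 in all and at most 12, crops included, and the job is handed in when it is done.

```bash
mkdir -p pics
python3 - <<'E'
from cell import r, optics
import cv2, numpy as np, pickle
for n in ("top","scene"):
    d=optics.get_image(n); cv2.imwrite(f"pics/{n}0.png",d["pixels"][:,:,::-1]); pickle.dump(d,open(n+".pkl","wb"))
    print(n,d["fx"],d["cx"],d["cy"],d["D"],np.round(d["camera_from_world"],3).tolist())
print(r.finger_overhang,r.current_ee_rot(),r.current_contact_force(),r.current_t(),r.current_opening())
E
```

```text
top 460.8799534293025 281.8799913649958 211.27521026718944 [-0.16104715  0.          0.          0.          0.        ] [[-0.022, -1.0, -0.01, 0.283], [-0.982, 0.023, -0.185, 0.543], [0.186, 0.005, -0.983, 0.908], [0.0, 0.0, 0.0, 1.0]]
scene 541.6857818202706 271.3500771958725 204.95475845384797 [-0.14104601  0.          0.          0.          0.        ] [[-0.692, -0.722, 0.014, 0.57], [-0.545, 0.51, -0.666, 0.2], [0.474, -0.468, -0.746, 0.816], [0.0, 0.0, 0.0, 1.0]]
0.022 [ 9.75590778e-01  2.19595934e-01 -7.07884581e-05 -5.05192327e-04] [ 0.47016455  0.20856862 -0.30893901] 0.1 1.0036709257342162
```

View pics/top0.png

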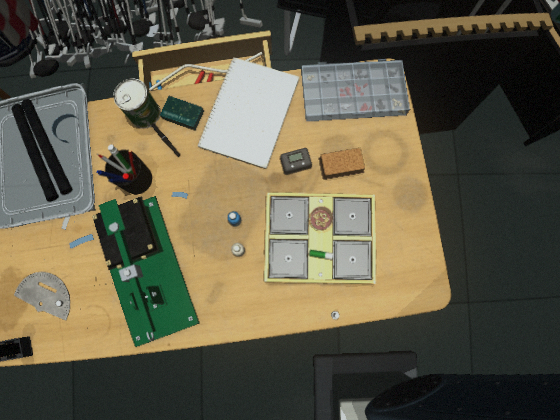

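View pics/scene0.png

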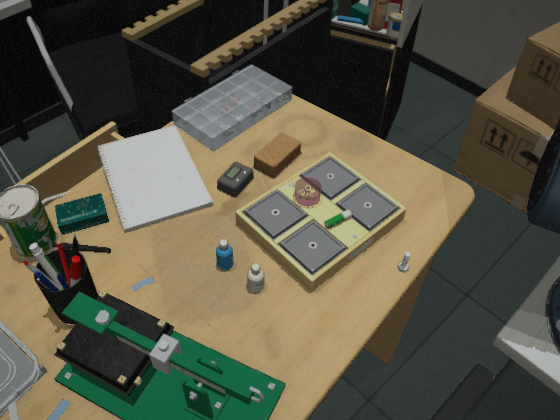

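The top view shows the caddy spanning about (264,193)–(376,283), almost axis-aligned. The pot is at (320,217) and the battery at (320,254). I'll enlarge it.

```bash
cat > h.py <<'E'
import numpy as np, cv2, pickle
def pix2z(d,uv,z):
    K=np.array([[d["fx"],0,d["cx"]],[0,d["fy"],d["cy"]],[0,0,1]])
    p=cv2.undistortPoints(np.array(uv,float).reshape(-1,1,2),K,np.array(d["D"])).reshape(-1,2)
    M=np.linalg.inv(d["camera_from_world"]); o=M[:3,3]
    v=np.c_[p,np.ones(len(p))]@M[:3,:3].T
    return o+v*((z-o[2])/v[:,2])[:,None]
E
python3 - <<'E'
from h import *
d=pickle.load(open("top.pkl","rb"))
c=d["pixels"][185:290,255:385,::-1]
cv2.imwrite("pics/crop.png",cv2.resize(c,None,fx=6,fy=5.5,interpolation=cv2.INTER_CUBIC) if 0 else cv2.resize(c,None,fx=5.5,fy=5.5,interpolation=cv2.INTER_CUBIC))
dep=d["depth"]
M=np.linalg.inv(d["camera_from_world"])
for u,v in [(289,215),(352,216),(289,259),(353,260),(320,200),(320,276),(240,270)]:
    z=np.median(dep[v-4:v+5,u-4:u+5]); K=np.array([[d["fx"],0,d["cx"]],[0,d["fy"],d["cy"]],[0,0,1]])
    p=cv2.undistortPoints(np.array([[[u,v]]],float),K,np.array(d["D"])).ravel()
    print(u,v,(M@[p[0]*z,p[1]*z,z,1])[:3].round(4))
E
```

```text
289 215 [0.5437 0.2558 0.0372]
352 216 [0.5382 0.1227 0.0382]
289 259 [0.4509 0.2581 0.0355]
353 260 [0.4453 0.1247 0.0365]
320 200 [0.5751 0.1889 0.0347]
320 276 [0.4141 0.1947 0.0349]
240 270 [4.323e-01 3.640e-01 4.000e-04]
```

View pics/crop.png

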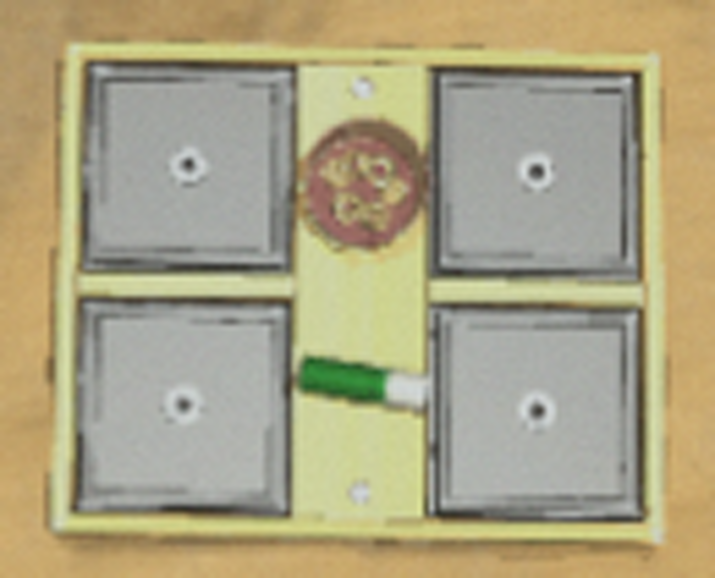

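The crop puts the screw centres at b (188,165), d (537,172), a (184,404) and c (537,411). I'll fit the caddy pose from these, then check IK.

```bash
cat >> h.py <<'E'
N={"a":(-.046,.067),"b":(.046,.067),"c":(-.046,-.067),"d":(.046,-.067)}
def pose():
    d=pickle.load(open("top.pkl","rb"))
    crop={"b":(188,165),"d":(537,172),"a":(184,404),"c":(537,411)}
    k=list(N); uv=[((crop[n][0]+.5)/5.5-.5+255,(crop[n][1]+.5)/5.5-.5+185) for n in k]
    P=pix2z(d,uv,.0365)[:,:2]; L=np.array([N[n] for n in k])
    c=P.mean(0); Q=P-c
    yaw=np.arctan2((L[:,0]*Q[:,1]-L[:,1]*Q[:,0]).sum(),(L*Q).sum())
    R=np.array([[np.cos(yaw),-np.sin(yaw)],[np.sin(yaw),np.cos(yaw)]])
    return c,yaw,R,(P-(c+L@R.T))
def quat(t): return [np.cos(t/2),np.sin(t/2),0,0]
E
python3 - <<'E'
from h import *
from cell import r
c,yaw,R,e=pose(); print(c,yaw,e.round(4))
d=pickle.load(open("top.pkl","rb"))
o=[(66,42),(660,56),(55,528),(655,540)]
P=pix2z(d,[(x/5.5+254.6,y/5.5+184.6) for x,y in o],.034)[:,:2]; print("outer corners local",((P-c)@R).round(4).tolist())
for t in (0,np.pi/2,-np.pi/2):
    for n in N:
        p=c+R@np.array(N[n]); q=r.inverse_kinematics([*p,.06],quat(yaw+t)); print(t,n,p.round(3),None if q is None else np.round(q,2))
E
```

```text
[0.49579605 0.19110716] -0.044538519490632325 [[ 0.     -0.0001]
 [-0.      0.0003]
 [-0.      0.    ]
 [ 0.     -0.0002]]
outer corners local [[0.0941, 0.1157], [0.0935, -0.1163], [-0.0937, 0.1145], [-0.0941, -0.1123]]
0 a [0.453 0.26 ] [ 0.43  0.59  1.86 -0.    0.7   2.05]
0 b [0.545 0.256] [ 0.36  0.69  1.64 -0.    0.81  1.98]
0 c [0.447 0.126] [ 0.17  0.52  2.   -0.    0.62  1.79]
0 d [0.539 0.122] [ 0.14  0.63  1.78 -0.    0.74  1.75]
1.5707963267948966 a [0.453 0.26 ] [ 0.43  0.59  1.86 -0.    0.7   0.48]
1.5707963267948966 b [0.545 0.256] [ 0.36  0.69  1.64 -0.    0.81  0.41]
1.5707963267948966 c [0.447 0.126] [ 0.17  0.52  2.   -0.    0.62  0.22]
1.5707963267948966 d [0.539 0.122] [ 0.14  0.63  1.78 -0.    0.74  0.18]
-1.5707963267948966 a [0.453 0.26 ] [ 0.43  0.59  1.86 -0.    0.7  -2.66]
-1.5707963267948966 b [0.545 0.256] [ 0.36  0.69  1.64 -0.    0.81 -2.74]
-1.5707963267948966 c [0.447 0.126] None
-1.5707963267948966 d [0.539 0.122] None
```

```bash
cat >> h.py <<'E'
def fz(r,n=4):
    v=[]
    for _ in range(n): v.append(r.current_contact_force()[2]); r.sleep(.01)
    return np.mean(v)
def probe(r,xy,q,z0=.044,zmin=.0335,F=2.5,step=.0005,vel=.02):
    "step down till the tool is pushed up with F; returns log of (tip z, force)"
    r.move_linear([*xy,z0+.022],vel=.1); r.sleep(.15); b=fz(r,8); log=[]
    z=z0
    while z>zmin:
        z-=step; r.move_linear([*xy,z+.022],vel=vel); f=fz(r)-b
        log.append((round((r.current_tool_pos()[2]-.022)*1e3,2),round(f,2)))
        if f>F: break
    return b,log
E
python3 - <<'E'
from h import *
from cell import r
c,yaw,R,e=pose(); q=quat(yaw+np.pi/2)
r.set_gripper(0.0,30)
for i,n in enumerate("cd"):
    L=np.array(N[n]); L[1]+=np.sign(L[1])*.030
    p=c+R@L
    if i==0: r.move_to([*p,.12],q)
    else: r.move_linear([*p,.07],vel=.15)
    t=r.current_t(); b,log=probe(r,p,q); print(n,b,log[-10:],"t",t,r.current_t())
    r.move_linear([*p,.07],vel=.1)
E
```

```text
c -0.15113824156495556 [(np.float64(41.98), np.float64(0.21)), (np.float64(41.49), np.float64(0.1)), (np.float64(40.99), np.float64(0.64)), (np.float64(40.47), np.float64(-0.25)), (np.float64(39.99), np.float64(0.19)), (np.float64(39.47), np.float64(-0.21)), (np.float64(38.98), np.float64(-0.02)), (np.float64(38.49), np.float64(0.37)), (np.float64(38.07), np.float64(1.76)), (np.float64(37.93), np.float64(10.12))] t 3.1583 7.75
d 0.19825743552084912 [(np.float64(42.98), np.float64(-0.88)), (np.float64(42.48), np.float64(-0.48)), (np.float64(42.01), np.float64(-0.04)), (np.float64(41.48), np.float64(-0.07)), (np.float64(40.97), np.float64(-0.45)), (np.float64(40.49), np.float64(-0.4)), (np.float64(39.99), np.float64(-0.14)), (np.float64(39.48), np.float64(0.22)), (np.float64(39.1), np.float64(1.8)), (np.float64(39.0), np.float64(7.59))] t 8.775 12.3583
```

c is firm at 38.0 mm and d at 39.0 mm. Next are b and a, crossing high over the spine.

Run:
```python
from h import *
from cell import r
c,yaw,R,e=pose(); q=quat(yaw+np.pi/2)
p=r.current_tool_pos(); r.move_linear([*p[:2],.115],vel=.15)
for i,n in enumerate("ba"):
    L=np.array(N[n]); L[1]+=np.sign(L[1])*.030
    p=c+R@L
    r.move_linear([*p,.115 if i==0 else .07],vel=.2)
    b,log=probe(r,p,q,z0=.041,step=.0004); print(n,round(b,2),[(float(x),float(y)) for x,y in log],"t",r.current_t())
    if log[-1][0]<36.2: print("LOOSE",n); break
    r.move_linear([*p,.07],vel=.1)
```

```text
b 0.11 [(40.71, -0.21), (40.17, 0.11), (39.75, -0.42), (39.39, 0.01), (38.98, -0.54), (38.62, 0.23), (38.2, 0.12), (37.78, 0.16), (37.37, 0.25), (36.97, 0.03), (36.58, 0.01), (36.2, 0.38), (35.78, 0.46), (35.35, 0.38), (34.99, 0.32), (34.71, 2.09), (34.56, 5.38)] t 19.875
LOOSE b
```

b rocks: its rim sank to about 34.8 mm under roughly 0.4 N. I'll release it and press its middle.

Run:
```python
from h import *
from cell import r,optics
c,yaw,R,e=pose(); q=quat(yaw+np.pi/2)
p=r.current_tool_pos(); r.move_linear([*p[:2],.065],vel=.1)
p=c+R@np.array(N["b"])
r.move_linear([*p,.065],vel=.1); r.move_linear([*p,.040+.022],vel=.05); r.sleep(.15); b=fz(r,8)
z=.040; log=[]
while z>.0285:
    z-=.0004; r.move_linear([*p,z+.022],vel=.03); f=fz(r)-b; a=r.current_tool_pos()[2]-.022
    log.append((round(a*1e3,2),round(float(f),1)))
    if f>22 and a<.0335 or f>32: break
print([(float(x),y) for x,y in log],z)
r.sleep(.3); print(r.current_contact_force(),r.current_torque(),r.current_t())
for n in("top","wrist"):
    d=optics.get_image(n); pickle.dump(d,open(n+"1.pkl","wb")); cv2.imwrite(f"pics/{n}1.png",d["pixels"][:,:,::-1])
```

```text
[(39.6, 0.4), (39.19, 0.0), (38.79, 0.1), (38.38, -0.2), (37.97, 0.2), (37.58, 0.1), (37.18, 0.2), (36.78, 0.4), (36.41, 0.3), (36.2, 3.5), (35.93, 6.0), (35.58, 5.9), (35.18, 6.4), (34.81, 6.2), (34.4, 7.0), (34.03, 6.3), (33.61, 6.5), (33.2, 6.7), (32.82, 6.5), (32.4, 6.5), (32.01, 6.5), (31.6, 7.0), (31.55, 10.8), (31.53, 15.3), (31.53, 20.1), (31.49, 24.3)] 0.029600000000000046
[-8.90759238 -4.2504286  25.04469938] [-0.72507205  1.4769321  -0.03053419] 28.7083
```

View pics/wrist1.png

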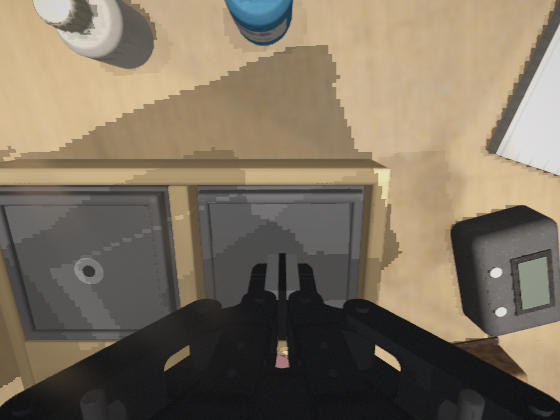

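The wrist picture shows the fingers at (280,270), pressing the middle of cover b, with its rim flush inside the well walls. The tip stopped at 31.5 mm, the expected home height of the dish, under 25 N. I'll check from wrist depth that it is level, then hand in.

Run:
```python
from h import *
from cell import r
from scipy.spatial.transform import Rotation as Ro
d=pickle.load(open("wrist1.pkl","rb")); T=np.eye(4); T[:3,:3]=Ro.from_quat(r.current_ee_rot()).as_matrix(); T[:3,3]=r.current_tool_pos()
M=T@d["mount"]; K=np.array([[d["fx"],0,d["cx"]],[0,d["fy"],d["cy"]],[0,0,1]])
for n,(u,v) in dict(dishL=(218,220),dishR=(345,220),dishLlow=(215,290),dishRlow=(345,265),wall=(280,176),rim=(280,197),a_dish=(120,230)).items():
    z=np.median(d["depth"][v-2:v+3,u-2:u+3]); p=cv2.undistortPoints(np.array([[[u,v]]],float),K,np.array(d["D"])).ravel()
    print(n,(M@[p[0]*z,p[1]*z,z,1])[:3].round(4))
print(r.current_contact_force(),r.current_t()); r.hand_in()
```

```text
dishL [0.5172 0.284  0.0314]
dishR [0.5766 0.2812 0.0311]
dishLlow [0.5121 0.2478 0.0322]
dishRlow [0.5769 0.258  0.0312]
wall [0.5472 0.3039 0.0335]
rim [0.5467 0.2944 0.0338]
a_dish [0.4719 0.2821 0.0342]
[-8.49079886 -4.00501251 23.73178182] 28.8083
the job is handed in; nothing more can be done
```

The loose cover was cover_b. It is now pressed fully home and level, and I handed the job in at 28.8 s with the shut fingertips still pressing its middle.

- **Finding it:** I pressed the rims of c, d and b in turn. c was firm at 38.0 mm and d at 39.0 mm. b's rim sank under about 0.4 N and stopped at about 34.8 mm. I did not press a, as b had already been found.
- **Pressing it home:** b's plug gave way at about 6.5 N, less than the 10 N stated. The fingertips stopped at 31.5 mm, which is the home height of the dish, and I held there with about 24 N downward.
- **Last checks:** The wrist camera's depth put b's dish at 31.1–32.2 mm at four points, so it is level within the camera's error. Its rim (33.8 mm) was flush with the wall (33.5 mm).
- **Less tidy:** About 9 N of steady sideways force remained on the tool at the end. The contact on c reached about 10 N and on d about 8 N, more than the 2.5 N at which I meant to stop. I did not take a last look at the things on the bench, but I kept the tool clear of them.

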